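Close two sharpening stones face to face

TASK

Put the sharpening stones away face to face: take the loose stone that is as long as the one in the wooden holder and lay it flat and lengthwise on that stone, with about a third of its length overhanging either end. Then, keeping the two faces pressed lightly together all the way, slide it along until the stones lie flush, and let go. Leave the short stone where it is.

Things in the scene. Friction and masses are not known exactly. Their poses are not given: they have to be found in the camera images.
- long_stone: The loose sharpening stone to use: a plain rectangular grey stone, lighter lower layer and darker upper layer, 160 x 50 x 32 mm, about 0.35 to 0.65 kg, lying flat on the worktop. Origin at the centre of its underside; x along its length, y across its 50 mm width (grip it there), z up. Grip it by its upper two thirds, so that the fingertips stay above its underside and clear of the stone below.
- short_stone: A shorter loose stone of the same make, 100 x 50 x 32 mm, lying flat on the worktop; not to be used or moved. Origin at the centre of its underside, x along its length, z up. Which of the two loose stones lies to the left and which to the right varies.
- held_stone: The sharpening stone in its wooden holder, fixed to the worktop. The stone is 160 x 50 mm, its flat upper face 46 mm above the worktop; the holder under it is 210 x 70 mm with cleats at the ends that reach 30 mm high. Origin at the centre of the holder's underside, 46 mm straight below the centre of the stone's face; x along its length, y across its width, z up.

How it is judged (in metres and radians):
On the way, in this order (a step that is already met when the one before it is completed fails the run):
1. the long loose stone lies flat and lengthwise on the held stone, faces touching, its centre 35 to 85 mm from the held stone's centre along its length (a quarter to a half of it overhangs) (z of long_stone in the frame of held_stone between 0.04 and 0.052 m and angle between the z axis of long_stone and the z axis of held_stone, either way round below 0.1 rad and angle between the x axis of long_stone and the x axis of held_stone, either way round below 0.21 rad and y of long_stone in the frame of held_stone between -0.015 and 0.015 m and contact force between long_stone and held_stone above 0.5 N and (x of long_stone in the frame of held_stone between 0.035 and 0.085 m or x of long_stone in the frame of held_stone between -0.085 and -0.035 m)), for 0.2 s.
2. it slides along with the faces still touching (seen in contact with its centre 14 to 32 mm from the held stone's centre) (z of long_stone in the frame of held_stone between 0.04 and 0.052 m and angle between the z axis of long_stone and the z axis of held_stone, either way round below 0.1 rad and angle between the x axis of long_stone and the x axis of held_stone, either way round below 0.21 rad and y of long_stone in the frame of held_stone between -0.015 and 0.015 m and contact force between long_stone and held_stone above 0.5 N and (x of long_stone in the frame of held_stone between 0.014 and 0.032 m or x of long_stone in the frame of held_stone between -0.032 and -0.014 m)), for 0.02 s.
At the end, for the whole second after the job is handed in: The long loose stone rests on the held stone, face on face, released and at rest, its centre within 12 mm of the held stone's centre along both length and width, its length within 10 degrees; the short stone is within 30 mm of where it was (x of long_stone in the frame of held_stone between -0.012 and 0.012 m and y of long_stone in the frame of held_stone between -0.012 and 0.012 m and z of long_stone in the frame of held_stone between 0.042 and 0.05 m and angle between the x axis of long_stone and the x axis of held_stone, either way round below 0.175 rad and angle between the z axis of long_stone and the z axis of held_stone, either way round below 0.07 rad and contact force between long_stone and held_stone above 0.5 N and linear speed of long_stone below 0.01 m/s and distance of short_stone from where it was at the start of the episode below 0.03 m); the robot touches nothing.
It fails at once if the short stone is moved more than 30 mm (distance of short_stone from where it was at the start of the episode above 0.03 m).
It fails at once if the long stone comes off the held stone's face on the way, or is set down from above over its middle (less than 32 mm from centre to centre, 8 to 40 mm above the face) (horizontal distance between long_stone and held_stone below 0.032 m and z of long_stone in the frame of held_stone between 0.054 and 0.086 m).
It also fails if it takes over 40 s, if anything falls off the work surface, if the arm or the gripper's body presses on something with over 40 N, if the wrist force passes 120 N, or if a joint passes its speed limit or range.

ROBOT

A 6-joint arm with a two-finger parallel gripper is mounted at the origin on a cart in front of the work surface, level with it; the furniture and walls round the work are solid. World frame = base frame: x ahead of the robot, y to its left, z up, the work surface at z = 0. Lengths are in m, angles in degrees, forces in N, time in s.
With the tool pointing down it reaches from about 0.35 to 0.875 m from the base axis. Payload 4.2 kg.
Tool frame: the origin (TCP) lies on the front face of the gripper's body, between the roots of the fingers; the fingertips stand 70 mm ahead of it and the grasp point (between the pads) lies 51 mm ahead of it (r.nose_length is the distance from the TCP to the fingertips, in m); z points along the fingers, y is the direction in which the jaws open and shut (so a half turn about z gives the same grasp; the last joint's range is limited). The gripper opens to 87 mm and grips with 3 to 60 N. Pads are 19 mm wide; open, the fingers measure 117 mm over their backs; the gripper's body (75 mm by 190 mm) begins 51 mm behind the grasp point.
Start: joints at [-49.125, 22.042, 0.453, 0, -68.411, -14.817], TCP at [0.275, -0.561, 0.292] pointing down, gripper open.
Joint ranges: [-179.83, 179.83], [-69.29, 118.12], [-61.27, 80.66], [-181.25, 117.63], [-171.15, -9.14], [-177.46, 177.46]. Speed limits (degrees/s): [159.86, 159.86, 180, 180, 180, 180].

INTERFACE

Orientations are given as a 3x3 rotation matrix whose columns are the frame's x, y, z axes.
In Python, from station import telemetry, capture, order, r gives the robot as it stands.
- The arm moves only by the tool drive_tool, never from a script. Its argument "series" is a list of rows, each a list of 4 numbers: the shift along the tool's x, y, z as a fraction of full scale, then the turn about the tool's z as a fraction of full scale. In form: [[dx, dy, dz, turn], ...]. A call has 1 to 10 rows; each row is the pose to reach, as a shift and turn from the pose commanded when the call began, along the tool's axes at that moment; what a row does not reach only later rows make up. Full scale, the value 1, is 0.12 m for a shift and 2 rad for a turn. A row lasts 1/8 s, in which the tool goes at most 62.5 mm and 10.7 degrees, less where a joint would pass 70% of its speed; a pose out of reach is approached as far as the arm can. A call with a number of a shift or a turn outside -1 to 1 is refused whole. A call with a gripper value outside its range is refused whole. "fingers" is the finger opening in mm, from 0 to 87, set as the call begins (left out, the last holds). The fingers move at their own pace and stop on an object; the grip force is fixed at half the most. Time passes only in rows, so rows that repeat a pose let the fingers close. It gives the time, the measured TCP pose, the force and the opening at its end, in the units of the state.
- telemetry.sense(): the state, without advancing time (a new reading comes with each control period).
- capture(name): name is "scene" or "side" or "wrist"; returns a dict with "color" (400x640x3 uint8, blue, green, red), "fx", "fy", "cx", "cy" (pixels), "k1" (the pictures are not rectified: a ray, as slopes to the right and down, at radius r is drawn at 1 + k1 r^2 times it, then the intrinsics apply), "eye" and "attitude" of the camera in the world; the wrist camera has in their place "mount" (4x4, takes a point from camera to tool coordinates, whose origin is the TCP and whose axes are the flange's). Camera axes: x right, y up, looking along -z (the intrinsics and any distortion apply to the point x, -y, -z); pixel columns grow to the right and rows downward; lengths in m; the calibration is good to about 2 mm. A picture is of the moment at which its call begins: read the wrist's pose just before it. There is no depth.
- order.finish_job(): hands the job in, once; it reports no verdict.
The state is a dict: "time_s": time; "joints": joint angles; "joint_velocities": joint speeds; "effort": joint torques, N m; "tcp_pos": TCP position; "ee_rot": TCP orientation; "wrist_force": force on the tool from outside, world axes, zero at the start; "moment": the same for the moment, N m; "gripper_width": opening from 0.0 (shut) to 1.0 (fully open).
Only numpy, scipy, OpenCV 4.12 (cv2) and the standard library are available. Lean on these libraries where they do the work, as an engineer would, in place of code of your own. Each camera call takes 0.05 s, during which the arm holds its last target. There are 200 camera calls.

## Working session

There is one attempt and no reset: what is moved stays moved. The work goes in short steps, Python scripts to look and compute and a tool call to move; the robot and the scene stay as the last step left them, time stands still between calls to the robot, and variables do not carry over. Pictures are saved under pics/ and viewed, about 8 in all and at most 12, crops included, and the job is handed in when it is done.

Besides the shell and the picture viewer there is one more tool, called after "Request:" by a JSON object that holds its "method" and its "body", one argument or row to a line. drive_tool: Moves the arm, as the interface text tells. Shift numbers are shares of 0.12 m and turn numbers shares of 2 rad, none past 1 either way. Its arguments: {"type":"object","properties":{"series":{"type":"array","items":{"type":"array","items":{"type":"number","minimum":-1,"maximum":1}}},"fingers":{"type":"number"}},"required":["series"]}

```bash
mkdir -p pics; ls
python3 - <<'E'
from station import telemetry,capture,order,r
import cv2,numpy as np
s=telemetry.sense();print(s)
for n in("scene","side"):
    c=capture(n);cv2.imwrite(f"pics/{n}0.png",c["color"]);print({k:v for k,v in c.items() if k!="color"})
E
```

```text
pics
{'time_s': 0.0, 'joints': array([-4.91241113e+01,  2.20917246e+01,  3.79503115e-01, -2.88402305e-02,
       -6.84133203e+01, -1.48145916e+01]), 'joint_velocities': array([-0.05026262,  0.00507683, -0.13305186, -0.05549776, -0.01604113,
        0.03629326]), 'effort': array([ 8.24480449e-04, -3.90664530e+01,  1.87407267e+01,  4.21975806e+00,
        1.09693818e-02, -1.86603183e-04]), 'tcp_pos': array([ 0.2743816 , -0.56103959,  0.2911478 ]), 'ee_rot': array([[-8.98406058e-01, -4.39164421e-01, -1.07997881e-03],
       [-4.39165736e-01,  8.98403920e-01,  1.96303674e-03],
       [ 1.08161305e-04,  2.23789379e-03, -9.99997490e-01]]), 'wrist_force': array([ 0.09511445,  0.04180291, -0.02471113]), 'moment': array([-0.006055  ,  0.04336722,  0.01506778]), 'gripper_width': 0.9998438334273533}
{'fx': 398.865801524392, 'fy': 398.865801524392, 'cx': 320.9364459571731, 'cy': 199.8340728941265, 'k1': 0.006993981336514201, 'eye': array([-0.28524092, -0.47709311,  0.51573698]), 'attitude': array([[ 0.53631659,  0.36920884, -0.75897915],
       [-0.84395248,  0.24569901, -0.47683981],
       [ 0.01042695,  0.89627943,  0.44336718]])}
{'fx': 418.64868605738826, 'fy': 418.64868605738826, 'cx': 323.3598760118468, 'cy': 199.7604105772241, 'k1': 0.01753743284637098, 'eye': array([ 0.49363407, -0.62814524,  0.60652329]), 'attitude': array([[ 0.9997087 ,  0.01118981, -0.02138454],
       [-0.02340026,  0.66637348, -0.74525084],
       [ 0.00591088,  0.74553415,  0.66644121]])}
```

View pics/scene0.png

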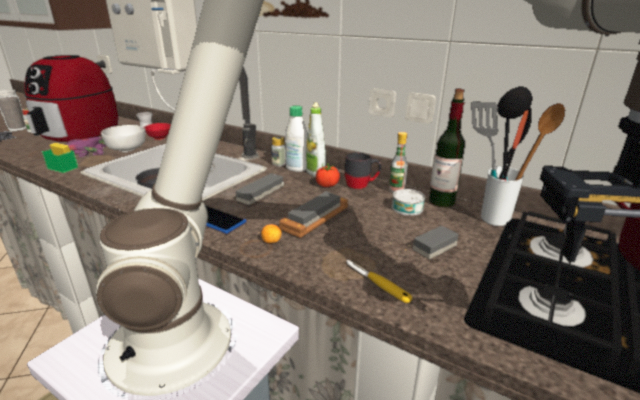

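View pics/side0.png

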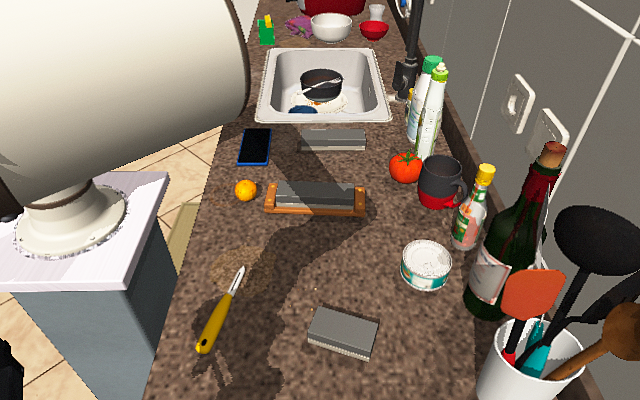

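The scene shows the holder at about (313,213), one stone by the sink at (260,188) and one near the hob at (435,242). In the side view these are at (315,198), (332,140) and (343,332). Next I'll crop for corner pixels.

```bash
cat > h.py <<'E'
import numpy as np,cv2
def ray(c,u,v,eye=None,att=None):
    K=np.array([[c["fx"],0,c["cx"]],[0,c["fy"],c["cy"]],[0,0,1.]])
    p=cv2.undistortPoints(np.array([[[u,v]]],float),K,np.array([c["k1"],0,0,0,0.]))[0,0]
    eye=c["eye"] if eye is None else eye; att=c["attitude"] if att is None else att
    return eye,att@np.array([p[0],-p[1],-1.])
def onz(c,u,v,z,**k):
    e,d=ray(c,u,v,**k);return e+d*(z-e[2])/d[2]
def tri(rays):
    A=0;b=0
    for e,d in rays:
        d=d/np.linalg.norm(d);P=np.eye(3)-np.outer(d,d);A=A+P;b=b+P@e
    return np.linalg.solve(A,b)
E
python3 - <<'E'
import cv2
a=cv2.imread("pics/side0.png")[122:220,255:380]; cv2.imwrite("pics/a.png",cv2.resize(a,None,fx=6,fy=6,interpolation=2))
a=cv2.imread("pics/scene0.png")[170:240,225:355]; cv2.imwrite("pics/b.png",cv2.resize(a,None,fx=6,fy=6,interpolation=2))
E
```

```text
(no output)
```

View pics/a.png

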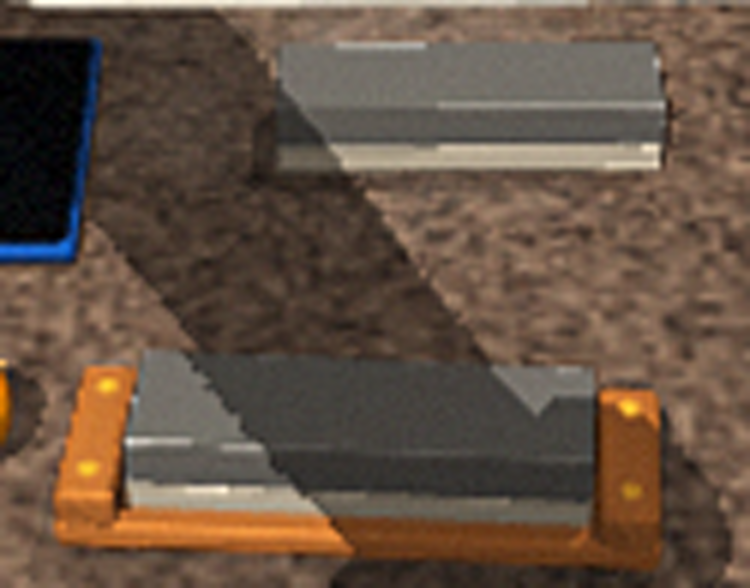

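View pics/b.png

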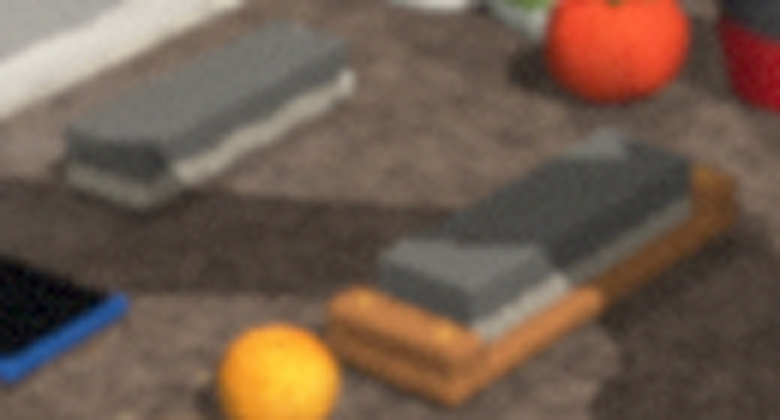

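Run:
```python
from h import *; from station import capture
S=capture("side");C=capture("scene")
Q=dict(loose=([(280,45),(656,45),(663,103),(280,103)],[(68,133),(285,24),(347,45),(165,152)]),
held=([(147,350),(592,367),(592,453),(127,438)],[(382,252),(605,130),(688,163),(470,293)]))
for n,(a,b) in Q.items():
    P=np.array([tri([ray(S,255+u/6,122+v/6),ray(C,225+p/6,170+q/6)]) for (u,v),(p,q) in zip(a,b)])
    print(n,P.round(3).tolist(),P.mean(0).round(4))
    z=.032 if n=="loose" else .046
    O=np.array([onz(S,255+u/6,122+v/6,z) for u,v in a]); d=O[1]+O[2]-O[0]-O[3]
    print(" side z",O.round(3).tolist(),O.mean(0).round(4),"len",np.linalg.norm(d)/2,"yaw",np.degrees(np.arctan2(d[1],d[0])))
for u,v in [(318,307),(379,322),(371,348),(308,334)]: print(onz(S,u,v,.032).round(3))
```

```text
loose [[0.463, 0.283, 0.027], [0.622, 0.277, 0.03], [0.621, 0.235, 0.028], [0.464, 0.223, 0.035]] [0.5426 0.2546 0.0301]
 side z [[0.463, 0.282, 0.032], [0.622, 0.28, 0.032], [0.621, 0.236, 0.032], [0.464, 0.238, 0.032]] [0.5426 0.2591 0.032 ] len 0.1578364738615933 yaw -0.8309303790385384
held [[0.42, 0.062, 0.044], [0.577, 0.05, 0.044], [0.573, 0.004, 0.042], [0.416, 0.015, 0.043]] [0.4964 0.0327 0.0431]
 side z [[0.42, 0.062, 0.046], [0.577, 0.05, 0.046], [0.573, 0.004, 0.046], [0.416, 0.015, 0.046]] [0.4965 0.0328 0.046 ] len 0.1570683066965407 yaw -4.0605588185209
[ 0.497 -0.243  0.032]
[ 0.592 -0.272  0.032]
[ 0.575 -0.315  0.032]
[ 0.482 -0.29   0.032]
```

Heights check out from two views: loose top at 30 mm, held face at 43 mm. The long stone is by the sink, at (0.543, 0.258) with yaw -0.8°. The held stone is at (0.4965, 0.033) with yaw -4.1°. First move: align the tool and go left.

Request:
{"method": "drive_tool", "body": {
  "series": [
    [-0.4,0.36,0,0.08],
    [-0.8,0.72,0,0.16],
    [-0.8,0.72,0,0.235],
    [-0.8,0.72,0,0.235]
  ]
}}

```text
time_s: 0.7
tcp_pos: [0.3232, -0.441, 0.2925]
ee_rot: [[-1.0, 0.012, 0.0], [0.012, 1.0, -0.0], [-0.0, -0.0, -1.0]]
wrist_force: [-0.3, -0.7, -0.7]
gripper_width: 0.998
```

Request:
{"method": "drive_tool", "body": {
  "series": [
    [-0.25,0.5,0,0],
    [-0.5,1,0,0],
    [-0.5,1,0,0]
  ]
}}

```text
time_s: 1.08
tcp_pos: [0.3857, -0.3209, 0.2923]
ee_rot: [[-1.0, 0.01, 0.0], [0.01, 1.0, 0.0], [-0.0, 0.0, -1.0]]
wrist_force: [-0.4, -0.1, 0.4]
gripper_width: 0.996
```

Request:
{"method": "drive_tool", "body": {
  "series": [
    [-0.25,0.5,0,0],
    [-0.5,1,0,0],
    [-0.5,1,0,0]
  ]
}}

```text
time_s: 1.45
tcp_pos: [0.4479, -0.202, 0.2922]
ee_rot: [[-1.0, 0.01, 0.0], [0.01, 1.0, -0.0], [-0.0, -0.0, -1.0]]
wrist_force: [-0.1, 0.2, -0.5]
gripper_width: 1.004
```

Request:
{"method": "drive_tool", "body": {
  "series": [
    [-0.1,0.5,0,0],
    [-0.2,1,0,0],
    [-0.2,1,0,0]
  ]
}}

```text
time_s: 1.82
tcp_pos: [0.4732, -0.0822, 0.2922]
ee_rot: [[-1.0, 0.01, 0.0], [0.01, 1.0, -0.0], [-0.0, -0.0, -1.0]]
wrist_force: [-0.3, -0.5, 0.5]
gripper_width: 1.0
```

Request:
{"method": "drive_tool", "body": {
  "series": [
    [-0.1,0.5,0,0],
    [-0.2,1,0,0],
    [-0.2,1,0,0],
    [-0.2,1,0,0]
  ]
}}

```text
time_s: 2.33
tcp_pos: [0.4981, 0.0343, 0.2919]
ee_rot: [[-1.0, 0.016, -0.001], [0.016, 1.0, -0.001], [0.001, -0.001, -1.0]]
wrist_force: [0.7, 0.4, -0.2]
gripper_width: 1.0
```

Run:
```python
from station import telemetry,capture
import cv2,pickle
s=telemetry.sense();c=capture("wrist");cv2.imwrite("pics/w1.png",c["color"]);pickle.dump((s,c),open("w1.pkl","wb"));print(c["mount"],c["fx"])
```

```text
[[-6.44946944e-04  9.52491896e-01  3.04563247e-01  8.45087387e-02]
 [ 9.99999139e-01  9.62367323e-04 -8.92099393e-04 -1.61981276e-03]
 [-1.14281916e-03  3.04562409e-01 -9.52491697e-01 -9.21119467e-02]
 [ 0.00000000e+00  0.00000000e+00  0.00000000e+00  1.00000000e+00]] 328.81590799351517
```

View pics/w1.png

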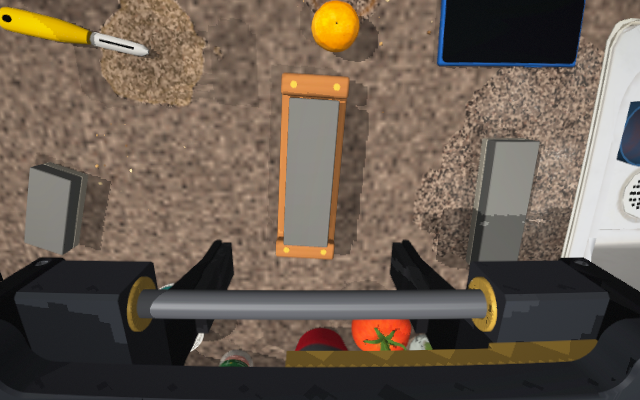

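Request:
{"method": "drive_tool", "body": {
  "series": [
    [-0.15,0.5,0,0],
    [-0.3,1,0,0],
    [-0.3,1,0,0]
  ]
}}

```text
time_s: 2.75
tcp_pos: [0.5372, 0.1562, 0.2916]
ee_rot: [[-1.0, 0.014, -0.0], [0.014, 1.0, -0.0], [0.0, -0.0, -1.0]]
wrist_force: [-0.3, -1.2, -0.7]
gripper_width: 0.997
```

Request:
{"method": "drive_tool", "body": {
  "series": [
    [0,0.5,0,0],
    [0,0.85,0,0],
    [0,0.85,0,0],
    [0,0.85,0,0]
  ]
}}

```text
time_s: 3.25
tcp_pos: [0.5376, 0.2551, 0.2921]
ee_rot: [[-1.0, 0.017, -0.001], [0.017, 1.0, -0.001], [0.001, -0.001, -1.0]]
wrist_force: [0.0, -0.1, 0.3]
gripper_width: 1.001
```

Run:
```python
from station import telemetry,capture
import cv2,pickle
s=telemetry.sense();c=capture("wrist");cv2.imwrite("pics/w2.png",c["color"]);pickle.dump((s,c),open("w2.pkl","wb"));print(s["tcp_pos"])
```

```text
[0.53763033 0.25513517 0.29214321]
```

View pics/w2.png

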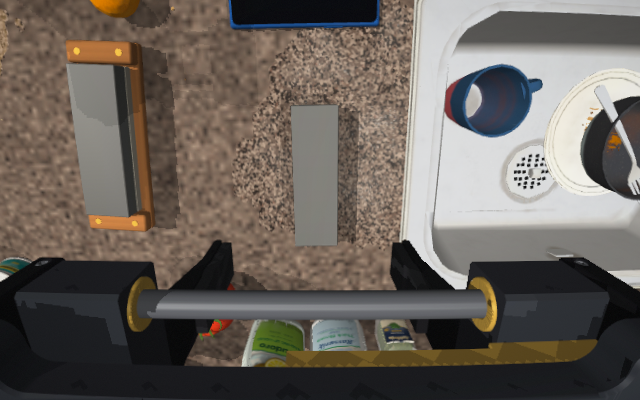

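w1 shows the held face's corners at (290,97), (338,99), (327,247), (284,245). w2 shows the long stone's top at (292,105), (337,105), (338,245), (295,245).

Run:
```python
from h import *; import pickle
for n,z,q in (("w1",.046,[(290,97),(338,99),(327,247),(284,245)]),("w2",.032,[(292,105),(337,105),(338,245),(295,245)])):
    s,c=pickle.load(open(n+".pkl","rb"));R=s["ee_rot"];M=c["mount"]
    O=np.array([onz(c,u,v,z,eye=R@M[:3,3]+s["tcp_pos"],att=R@M[:3,:3]) for u,v in q])
    d=O[2]+O[3]-O[0]-O[1]
    print(n,O.round(3).tolist(),O.mean(0).round(4),np.linalg.norm(d)/2,np.degrees(np.arctan2(d[1],d[0])),"tool y ang",np.degrees(np.arctan2(R[1,1],R[0,1])))
```

```text
w1 [[0.413, 0.013, 0.046], [0.415, 0.06, 0.046], [0.575, 0.049, 0.046], [0.572, 0.001, 0.046]] [0.4937 0.0308 0.046 ] 0.15990076543595738 -4.275046434173967 tool y ang 89.06956426478342
w2 [[0.46, 0.235, 0.032], [0.461, 0.281, 0.032], [0.619, 0.283, 0.032], [0.618, 0.233, 0.032]] [0.5396 0.2582 0.032 ] 0.15817527596763817 -0.006175712628210668 tool y ang 89.0222114022099
```

Request:
{"method": "drive_tool", "body": {
  "series": [
    [-0.03,0.025,0.5,0],
    [-0.03,0.025,1,0],
    [-0.03,0.025,1,0]
  ],
  "fingers": 87
}}

```text
time_s: 3.68
tcp_pos: [0.5391, 0.2567, 0.1681]
ee_rot: [[-1.0, 0.018, -0.009], [0.018, 1.0, -0.007], [0.009, -0.007, -1.0]]
wrist_force: [-0.3, -1.1, 1.4]
gripper_width: 0.999
```

Request:
{"method": "drive_tool", "body": {
  "series": [
    [0,0,0.3,0],
    [0,0,0.55,0],
    [0,0,0.74,0],
    [0,0,0.74,0],
    [0,0,0.74,0]
  ]
}}

```text
time_s: 4.3
tcp_pos: [0.5427, 0.2607, 0.0862]
ee_rot: [[-1.0, 0.015, 0.004], [0.015, 1.0, 0.002], [-0.004, 0.003, -1.0]]
wrist_force: [0.5, 0.2, -0.1]
gripper_width: 1.004
```

Request:
{"method": "drive_tool", "body": {
  "series": [
    [0,0,0,0],
    [0,0,0,0],
    [0,0,0,0],
    [0,0,0,0],
    [0,0,0,0],
    [0,0,0,0],
    [0,0,0,0],
    [0,0,0,0]
  ],
  "fingers": 40
}}

```text
time_s: 5.3
tcp_pos: [0.541, 0.2598, 0.0835]
ee_rot: [[-1.0, 0.015, -0.001], [0.015, 1.0, -0.001], [0.001, -0.001, -1.0]]
wrist_force: [-0.1, -2.4, 2.2]
gripper_width: 0.571
```

Gripped at 49.7 mm. Lifting.

Request:
{"method": "drive_tool", "body": {
  "series": [
    [0,0,-0.1,0],
    [0,0,-0.4,0],
    [0,0,-0.8,0],
    [0,0,-0.8,0],
    [0,0,-0.8,0],
    [0,0,-0.8,0]
  ]
}}

```text
time_s: 6.05
tcp_pos: [0.54, 0.2595, 0.1772]
ee_rot: [[-1.0, 0.016, -0.004], [0.016, 1.0, -0.002], [0.004, -0.002, -1.0]]
wrist_force: [-0.3, 0.6, -5.8]
gripper_width: 0.572
```

Run:
```python
from station import telemetry,capture
import cv2,pickle
s=telemetry.sense();c=capture("wrist");cv2.imwrite("pics/w3.png",c["color"][60:,100:480]);pickle.dump((s,c),open("w3.pkl","wb"));print(s["tcp_pos"],s["wrist_force"],s["moment"],s["gripper_width"])
```

```text
[0.54000635 0.25947139 0.17716129] [-0.28568734  0.59196036 -5.81632014] [-0.06559574 -0.0163515  -0.02715103] 0.5716217663928076
```

View pics/w3.png

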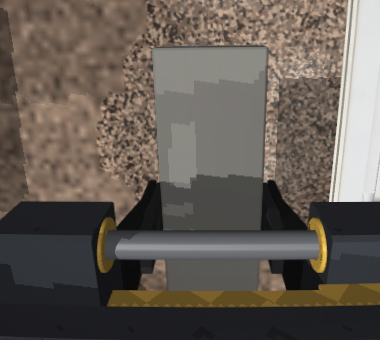

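Run:
```python
from h import *; import pickle
s,c=pickle.load(open("w3.pkl","rb"));M=c["mount"]
for u,v in [(253,107),(367,106),(262,240),(362,240)]:
    e,d=ray(c,u,v,eye=M[:3,3],att=M[:3,:3]);print((e+d*(.0515-e[2])/d[2]).round(4))
print(s["ee_rot"].round(4))
```

```text
[ 0.0807 -0.0261  0.0515]
[0.081  0.022  0.0515]
[ 0.0196 -0.0251  0.0515]
[0.0195 0.0226 0.0515]
[[-0.9999  0.0157 -0.0039]
 [ 0.0157  0.9999 -0.0023]
 [ 0.0038 -0.0024 -1.    ]]
```

Request:
{"method": "drive_tool", "body": {
  "series": [
    [-0.02,-0.4,0,0],
    [-0.04,-0.8,0,0],
    [-0.05,-1,0,0],
    [-0.05,-1,0,0]
  ]
}}

```text
time_s: 6.6
tcp_pos: [0.5447, 0.1381, 0.1783]
ee_rot: [[-1.0, 0.018, -0.003], [0.018, 1.0, -0.001], [0.003, -0.001, -1.0]]
wrist_force: [-1.3, 0.6, -5.3]
gripper_width: 0.574
```

Request:
{"method": "drive_tool", "body": {
  "series": [
    [-0.02,-0.4,0,0.015],
    [-0.04,-0.8,0,0.029],
    [-0.04,-0.92,0,0.029],
    [-0.04,-0.92,0,0.029],
    [-0.04,-0.92,0,0.029],
    [-0.04,-0.92,0,0.029]
  ]
}}

```text
time_s: 7.35
tcp_pos: [0.5486, 0.0308, 0.1794]
ee_rot: [[-0.997, 0.072, 0.0], [0.072, 0.997, 0.0], [-0.0, 0.0, -1.0]]
wrist_force: [0.4, 0.8, -6.1]
gripper_width: 0.575
```

Run:
```python
from station import telemetry,capture
import cv2,numpy as np
s=telemetry.sense();print(s["tcp_pos"],s["ee_rot"].round(4),s["wrist_force"])
a=cv2.resize(capture("side")["color"][100:240,240:420],None,fx=3,fy=3);b=cv2.resize(capture("scene")["color"][150:250,260:380],None,fx=3,fy=3)
o=np.zeros((720,540,3),np.uint8);o[:420]=a;o[420:,:360]=b
cv2.imwrite("pics/p4.png",cv2.resize(o,(450,600)))
```

```text
[0.54863092 0.03075515 0.17939733] [[-9.974e-01  7.150e-02  2.000e-04]
 [ 7.150e-02  9.974e-01  2.000e-04]
 [-2.000e-04  2.000e-04 -1.000e+00]] [ 0.42833043  0.81833101 -6.06194935]
```

View pics/p4.png

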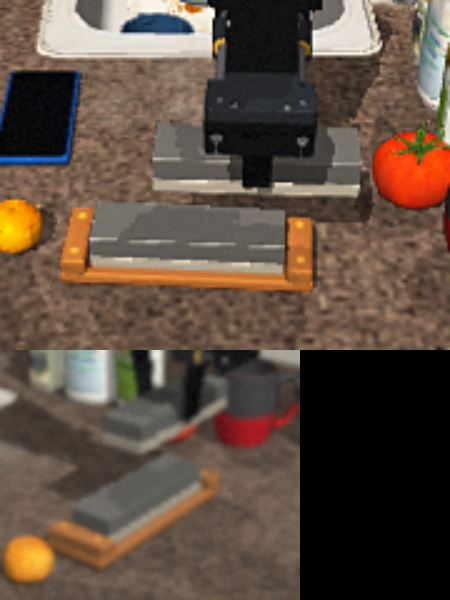

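The stone is level above the holder, offset about 53 mm away from the robot and clear of the tomato. Lowering to just above the face.

Request:
{"method": "drive_tool", "body": {
  "series": [
    [0,-0.015,0.12,0],
    [0,-0.015,0.25,0],
    [0,-0.015,0.36,0],
    [0,-0.015,0.36,0],
    [0,-0.015,0.36,0]
  ]
}}

```text
time_s: 8.07
tcp_pos: [0.5487, 0.0278, 0.1363]
ee_rot: [[-0.997, 0.073, 0.001], [0.073, 0.997, -0.0], [-0.001, -0.0, -1.0]]
wrist_force: [-0.4, -0.1, -4.6]
gripper_width: 0.572
```

Request:
{"method": "drive_tool", "body": {
  "series": [
    [0,0,0.01,0],
    [0,0,0.02,0],
    [0,0,0.03,0],
    [0,0,0.03,0],
    [0,0,0.03,0]
  ]
}}

```text
time_s: 8.7
tcp_pos: [0.5483, 0.0278, 0.1327]
ee_rot: [[-0.997, 0.073, 0.0], [0.073, 0.997, 0.0], [-0.0, 0.0, -1.0]]
wrist_force: [-0.7, 0.8, -6.0]
gripper_width: 0.573
```

Underside is now at about 0.049. I'll go down about 1 mm at a time.

Request:
{"method": "drive_tool", "body": {
  "series": [
    [0,0,0.008,0],
    [0,0,0.016,0],
    [0,0,0.016,0],
    [0,0,0.016,0]
  ]
}}

```text
time_s: 9.2
tcp_pos: [0.5483, 0.0278, 0.1307]
ee_rot: [[-0.997, 0.073, -0.0], [0.073, 0.997, -0.0], [0.0, -0.0, -1.0]]
wrist_force: [0.3, 0.1, -4.7]
gripper_width: 0.569
```

Request:
{"method": "drive_tool", "body": {
  "series": [
    [0,0,0.008,0],
    [0,0,0.008,0],
    [0,0,0.008,0]
  ]
}}

```text
time_s: 9.57
tcp_pos: [0.5483, 0.0278, 0.1298]
ee_rot: [[-0.997, 0.073, -0.0], [0.073, 0.997, -0.0], [0.0, -0.0, -1.0]]
wrist_force: [-0.2, -0.1, -4.4]
gripper_width: 0.572
```

Request:
{"method": "drive_tool", "body": {
  "series": [
    [0,0,0.006,0],
    [0,0,0.006,0],
    [0,0,0.006,0]
  ]
}}

```text
time_s: 9.95
tcp_pos: [0.5484, 0.0278, 0.1295]
ee_rot: [[-0.997, 0.073, 0.0], [0.073, 0.997, -0.0], [-0.0, 0.0, -1.0]]
wrist_force: [-0.9, -0.1, -1.1]
gripper_width: 0.569
```

Request:
{"method": "drive_tool", "body": {
  "series": [
    [0,0,0.005,0],
    [0,0,0.005,0],
    [0,0,0.005,0]
  ]
}}

```text
time_s: 10.32
tcp_pos: [0.5484, 0.0278, 0.1294]
ee_rot: [[-0.997, 0.073, 0.001], [0.073, 0.997, -0.0], [-0.001, -0.0, -1.0]]
wrist_force: [-2.9, 1.3, 5.5]
gripper_width: 0.572
```

Contact is about 11 N, counting the stone's weight. Sliding along tool +x.

Request:
{"method": "drive_tool", "body": {
  "series": [
    [0.02,0,0,0],
    [0.04,0,0,0],
    [0.06,0,0,0],
    [0.08,0,0,0],
    [0.1,0,0,0],
    [0.12,0,0,0],
    [0.12,0,0,0]
  ]
}}

```text
time_s: 11.2
tcp_pos: [0.5353, 0.0294, 0.1294]
ee_rot: [[-0.997, 0.072, 0.004], [0.072, 0.997, 0.001], [-0.004, 0.001, -1.0]]
wrist_force: [5.3, 0.3, 4.0]
gripper_width: 0.57
```

Request:
{"method": "drive_tool", "body": {
  "series": [
    [0.02,0,0,0],
    [0.04,0,0,0],
    [0.06,0,0,0],
    [0.08,0,0,0],
    [0.1,0,0,0],
    [0.12,0,0,0],
    [0.14,0,0,0],
    [0.16,0,0,0],
    [0.16,0,0,0]
  ]
}}

```text
time_s: 12.32
tcp_pos: [0.5162, 0.0307, 0.1294]
ee_rot: [[-0.997, 0.072, 0.004], [0.072, 0.997, 0.001], [-0.004, 0.001, -1.0]]
wrist_force: [5.3, 0.2, 4.5]
gripper_width: 0.572
```

Still pressed, with the offset now about 21 mm. Continuing to flush.

Request:
{"method": "drive_tool", "body": {
  "series": [
    [0.02,0,0,0],
    [0.04,0,0,0],
    [0.06,0,0,0],
    [0.08,0,0,0],
    [0.1,0,0,0],
    [0.12,0,0,0],
    [0.14,0,0,0],
    [0.16,0,0,0],
    [0.175,0,0,0],
    [0.175,0,0,0]
  ]
}}

```text
time_s: 13.58
tcp_pos: [0.4953, 0.0323, 0.1294]
ee_rot: [[-0.997, 0.072, 0.004], [0.072, 0.997, 0.001], [-0.004, 0.001, -1.0]]
wrist_force: [5.4, -0.1, 4.4]
gripper_width: 0.575
```

Run:
```python
from station import telemetry,capture
import cv2,numpy as np
s=telemetry.sense();print(s["tcp_pos"],s["ee_rot"].round(4),s["wrist_force"])
a=capture("side")["color"][140:220,255:395];b=capture("scene")["color"][180:245,260:360]
f=lambda i,k:cv2.resize(i,None,fx=k,fy=k,interpolation=2)
o=np.zeros((600,560,3),np.uint8);o[:320]=f(a,4);o[320:580,:400]=f(b,4)
cv2.imwrite("pics/p5.png",o)
```

```text
[0.49534078 0.03228055 0.12942354] [[-9.974e-01  7.220e-02  4.000e-03]
 [ 7.220e-02  9.974e-01  9.000e-04]
 [-3.900e-03  1.200e-03 -1.000e+00]] [ 5.36906193 -0.14429863  4.42500449]
```

View pics/p5.png

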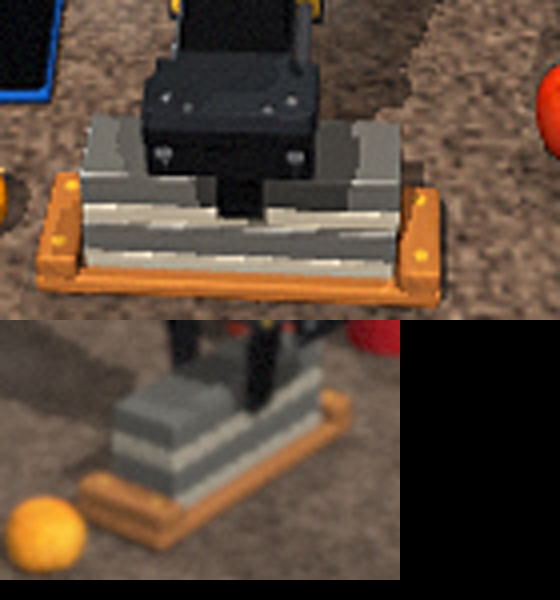

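The ends line up (left 82/84 px, right 400/396 px) and the sides look aligned in both views. Releasing and lifting straight up.

Request:
{"method": "drive_tool", "body": {
  "series": [
    [0,0,0,0],
    [0,0,0,0],
    [0,0,0,0],
    [0,0,0,0],
    [0,0,0,0],
    [0,0,0,0]
  ],
  "fingers": 80
}}

```text
time_s: 14.42
tcp_pos: [0.4938, 0.0317, 0.1284]
ee_rot: [[-0.997, 0.073, -0.0], [0.073, 0.997, -0.0], [0.0, -0.0, -1.0]]
wrist_force: [0.5, -0.0, 0.2]
gripper_width: 0.914
```

Request:
{"method": "drive_tool", "body": {
  "series": [
    [0,0,-0.1,0],
    [0,0,-0.3,0],
    [0,0,-0.6,0],
    [0,0,-1,0],
    [0,0,-1,0],
    [0,0,-1,0],
    [0,0,-1,0]
  ]
}}

```text
time_s: 15.3
tcp_pos: [0.4932, 0.0316, 0.2474]
ee_rot: [[-0.997, 0.073, -0.002], [0.073, 0.997, -0.001], [0.002, -0.001, -1.0]]
wrist_force: [0.9, 0.3, -0.1]
gripper_width: 0.92
```

Run:
```python
from station import telemetry,capture
import cv2,numpy as np
s=telemetry.sense();print(s["time_s"],s["tcp_pos"],s["wrist_force"],s["gripper_width"])
a=capture("side")["color"][140:220,255:395];b=capture("wrist")["color"][:270,170:470]
o=np.zeros((600,560,3),np.uint8);o[:320]=cv2.resize(a,None,fx=4,fy=4,interpolation=2);o[320:590,:300]=b
cv2.imwrite("pics/p6.png",o)
```

```text
15.3 [0.49318574 0.03155175 0.24744949] [ 0.87941371  0.25432924 -0.14047534] 0.9198549769062401
```

View pics/p6.png

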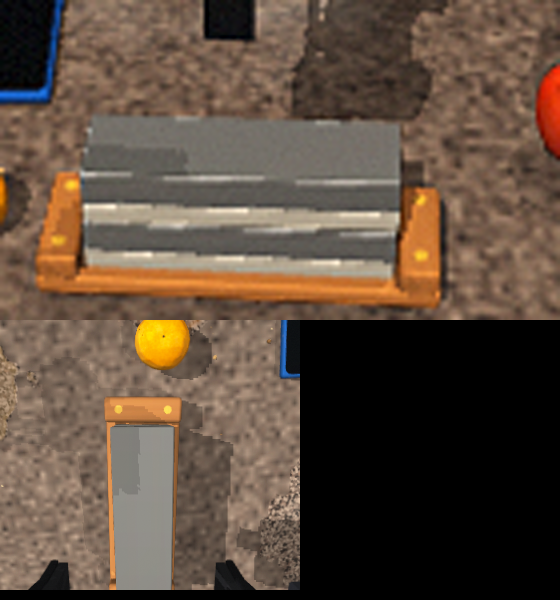

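The stones lie flush and level, and the gripper is clear. Handing in.

```bash
python3 -c "
from station import order
print(order.finish_job())"
```

```text
the job is handed in; nothing more can be done
None
```

The long stone now lies flush, face to face, on the stone in the holder. I handed the job in at about 15.3 s; no verdict is reported.

- **Which stone:** I took the loose stone by the sink, which measured about 158 mm long. The short stone by the hob was not approached; I didn't measure its position again at the end.
- **Placing and sliding:** I set the long stone down about 53 mm off centre, which leaves a third overhanging. I then slid it to flush in about 3 s. The wrist force put the press between the faces at about 10 N, counting the stone's weight, before and during the slide.
- **Last checks:** The ends of the two stones lined up to within a few mm in the side view, and the sides and yaw looked aligned in the wrist view. The stone stayed put after release. The gripper is clear, about 12 cm above where it let go, and the wrist force reads near zero.
- **Disagreements:** The two camera views put the held face 3 mm lower than the text says (43 against 46 mm). Contact at the fingers agreed with 46 mm. The wrist and side cameras differed by 2 to 3 mm on positions, so I used a value between them.

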